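# Sound out three chime bars

## Task

Sound out the three finished chimes from the lowest note to the highest: with a fingertip, lightly tap the dark wooden bar on top of the longest chime so that it gives a little, then that of the middle-length one, then that of the shortest, coming off each bar before you tap the next. Do not pick up, tip or push along the chimes, and leave everything else on the bench where it is.

Things in the scene. Friction and masses are not known exactly. Their poses are not given: they have to be found in the camera images.
- long_chime: the long chime: a loose plywood resonator box 184 x 56 x 50 mm with a dark wooden sounding bar 200 x 36 x 12 mm lying on top of it (bar's upper face 70 mm above the bench); origin at the centre of the box's underside, long side along its x, z up; stands free on the bench
- long_mid (a point): centre of the upper face of the long chime's sounding bar (70 mm above the bench); the bar runs 100 mm either way along x, 18 mm either way along y; it goes down with the bar
- long_bar (a joint): how far the long chime's sounding bar is pushed down on its springy felt: 0 at rest, 0.006 m fully down; it starts to give at about 0.5 N, then 1 N for each mm; it springs back up when let go. A tap counts from 1.5 mm (about 2 N)
- medium_chime: the medium chime: a loose plywood resonator box 134 x 56 x 50 mm with a dark wooden sounding bar 150 x 36 x 12 mm lying on top of it (bar's upper face 70 mm above the bench); origin at the centre of the box's underside, long side along its x, z up; stands free on the bench
- medium_mid (a point): centre of the upper face of the medium chime's sounding bar (70 mm above the bench); the bar runs 75 mm either way along x, 18 mm either way along y; it goes down with the bar
- medium_bar (a joint): how far the medium chime's sounding bar is pushed down on its springy felt: 0 at rest, 0.006 m fully down; it starts to give at about 0.5 N, then 1 N for each mm; it springs back up when let go. A tap counts from 1.5 mm (about 2 N)
- short_chime: the short chime: a loose plywood resonator box 89 x 56 x 50 mm with a dark wooden sounding bar 105 x 36 x 12 mm lying on top of it (bar's upper face 70 mm above the bench); origin at the centre of the box's underside, long side along its x, z up; stands free on the bench
- short_mid (a point): centre of the upper face of the short chime's sounding bar (70 mm above the bench); the bar runs 52.5 mm either way along x, 18 mm either way along y; it goes down with the bar
- short_bar (a joint): how far the short chime's sounding bar is pushed down on its springy felt: 0 at rest, 0.006 m fully down; it starts to give at about 0.5 N, then 1 N for each mm; it springs back up when let go. A tap counts from 1.5 mm (about 2 N)
- bare_box: unfinished resonator box, plywood, no sounding bar on it, only two felt strips: 134 x 56 x 50 mm (58 mm to the top of the felt); origin under its centre, long side along its x; bystander
- oil_jar: squat closed jar, 56 mm across, 70 mm high, standing among the chimes; origin at the centre of its underside; bystander
- gouge: carving gouge lying on the bench among the chimes, 26 mm thick wooden handle 110 mm long towards its -x, steel blade 100 mm long towards its +x; origin on the underside at the joint of handle and blade; bystander
- figure: small carved wooden bear figure, 48 mm across, 85 mm high, standing; origin at the centre of its underside; bystander
- mallet: round carver's mallet standing on its head, 84 mm across, 180 mm high, behind the chimes; origin at the centre of its underside; bystander
- sanding_block: cork sanding block 100 x 60 x 35 mm near the robot; origin at the centre of its underside; bystander
- water_bottle: clear water bottle, 64 mm across, 200 mm high; origin at the centre of its underside; bystander
Mind the look-alikes: they are no part of the job. What is shaped like the short_chime but blue, turquoise or yellow is not meant.

How it is judged:
By the outcome, as a careful person would: the job done as asked, in the order asked, and still so for the second after the job is handed in, with the robot touching nothing.
It also fails if it takes over 45 s, if anything falls off the work surface, if the arm or the gripper's body presses on something with over 40 N, if the wrist force passes 120 N, or if a joint passes its speed limit or range.

## Robot

A 7-joint arm with a two-finger parallel gripper is mounted at the origin on the work surface. World frame = base frame: x ahead of the robot, y to its left, z up, the work surface at z = 0. Lengths are in m, angles in degrees, forces in N, time in s.
With the tool pointing down it reaches from about 0.425 to 0.875 m from the base axis. Payload 4.7 kg.
Tool frame: the origin (TCP) lies between the finger pads; the fingertips stand env.finger_overhang ahead of it and the grasp point (between the pads) lies 5 mm behind it (env.finger_overhang is the distance from the TCP to the fingertips, in m); z points along the fingers, y is the line along which they close (so a half turn about z gives the same grasp; the last joint's range is limited). The gripper opens to 87 mm and grips with 3 to 60 N. Pads are 19 mm wide; open, the fingers measure 117 mm over their backs; the gripper's body (75 mm by 190 mm) begins 51 mm behind the grasp point.
Start: joints at [-67.718, 18.392, -4.016, 83.108, 1.295, 78.541, -3.26], TCP at [0.238, 0.605, 0.237] pointing down, gripper open.
Joint ranges: [-163.93, 163.93], [-17.29, 119.83], [-79.2, 71.16], [3.27, 140.29], [-89.18, 269.18], [5.43, 117.66], [-154.24, 154.24]. Speed limits (degrees/s): [147.25, 147.25, 180, 180, 180, 180, 180].

## Interface

Orientations are given as [roll, pitch, yaw] about the fixed x, y, z axes, in that order (R = Rz(yaw) Ry(pitch) Rx(roll)).
In Python, from cell import telemetry, eyes, env, models gives the robot as it stands. The module is installed in compiled form; this text tells all that it offers.
- The arm moves only by the tool drive_tool, never from a script. Its arguments are lists of equal length, an entry for each row: "angular": the turn, a rotation vector about the tool's x, y, z in rad, a list of three; "delta_pos": the shift along the tool's x, y, z in cm, a list of three; "gripper": the finger opening in cm, from 0 to 8.7. A call has 1 to 20 rows; each row shifts and turns the commanded pose from where the row before left it, along the tool's axes as they then stand; what a row does not reach is not made up. A row lasts 1/10 s, in which the tool goes at most 50 mm and 8.59 degrees, less where a joint would pass 70% of its speed; a pose out of reach is approached as far as the arm can. A call with a gripper value outside its range is refused whole. The fingers move at their own pace and stop on an object; "squeeze" is the grip in N (left out, the last holds). Time passes only in rows, so rows that do not move let the fingers close. It gives the time, the measured TCP pose, the force, the opening and the grip force at its end, in the units of the state.
- telemetry.get_obs(): the state, without advancing time (a new reading comes with each control period).
- eyes.read_camera(name): name is "scene" or "side" or "wrist"; returns a dict with "pixels" (384x512x3 uint8, red, green, blue), "mtx" (3x3 intrinsics, pixels), "D" ([k1, k2, p1, p2, k3] as OpenCV has them; the pictures are not rectified), "origin" and "orientation" of the camera in the world. Camera axes: x right, y down, z forward; pixel columns grow to the right and rows downward; lengths in m; the calibration is good to about 2 mm. A picture is of the moment at which its call begins. There is no depth.
- env.sign_off(): hands the job in; it is judged then, once.
Trained networks look in a picture, given as the dict that the camera call returned (one of the last four; its "shot" number tells which), for a name from the list of things; names that differ only in an ending like _2 or _b are one class to them, and where a whole thing is asked for, a point or a joint stands for the part that bears it (a point fixed in the world has none). Each returns a list of dicts, best first, with "p" (0 to 1); they miss things now and then, are a little off and sometimes report something else, mostly with a low value. They report only what shows in the picture. A call takes as long as a camera call. They do not tell look-alikes from the thing itself.
- models.search_frame(picture, target): "centre" ([column, row] in pixels, amid what is visible of it).
- models.cut_out(picture, target): "pixels" (384x512 bool, what is visible of it) and "centre" ([column, row] in pixels, amid what is visible of it).
The state is a dict: "time_s": time; "qpos": joint angles; "joint_velocities": joint speeds; "effort": joint torques, N m; "tool_pos": TCP position; "tool_rot": TCP orientation; "force": force on the tool from outside, world axes, zero at the start; "wrist_torque": the same for the moment, N m; "grip_width": finger opening in m; "grasp_force": force on a finger pad.
Only numpy, scipy, OpenCV 4.12 (cv2) and the standard library are available. Lean on these libraries where they do the work, as an engineer would, in place of code of your own. Each camera call takes 0.05 s, during which the arm holds its last target. There are 200 camera calls.

## Working session

There is one attempt and no reset: what is moved stays moved. The work goes in short steps, Python scripts to look and compute and a tool call to move; the robot and the scene stay as the last step left them, time stands still between calls to the robot, and variables do not carry over. Pictures are saved under pics/ and viewed, at most 10 in all, crops included, and the job is handed in when it is done.

Besides the shell and the picture viewer there is one more tool, called after "Call:" by a JSON object that holds its "op" and its "data", one argument or row to a line. drive_tool: Moves the arm, as the interface text tells. Its arguments: {"type":"object","properties":{"angular":{"type":"array","items":{"type":"array","items":{"type":"number"}}},"delta_pos":{"type":"array","items":{"type":"array","items":{"type":"number"}}},"gripper":{"type":"array","items":{"type":"number"}},"squeeze":{"type":"number"}},"required":["angular","delta_pos","gripper"]}

```bash
mkdir -p pics; cat > h.py <<'E'
import numpy as np, cv2
from scipy.spatial.transform import Rotation as R
from cell import telemetry, eyes, env, models
def unproj(pic, uv, z):
    p=cv2.undistortPoints(np.array(uv,float).reshape(-1,1,2),np.array(pic["mtx"]),np.array(pic["D"])).reshape(-1,2)
    o=np.array(pic["orientation"],float)
    M=o if o.shape==(3,3) else R.from_euler('xyz',o,degrees=True).as_matrix()
    d=np.c_[p,np.ones(len(p))]@M.T; c=np.array(pic["origin"])
    return c+d*((z-c[2])/d[:,2])[:,None]
E
python3 - <<'E'
from h import *
s=telemetry.get_obs(); print(s["tool_pos"],s["tool_rot"],s["force"],env.finger_overhang,s["time_s"])
ims=[]
for n in("scene","side"):
    p=eyes.read_camera(n); print(n,p["origin"],p["orientation"])
    cv2.imwrite(f"pics/{n}.png",cv2.resize(p["pixels"][:,:,::-1],(800,600)))
    for t in("long_mid","medium_mid","short_mid","long_chime","medium_chime","short_chime","bare_box"):
        for r in models.cut_out(p,t)[:3]:
            m=r["pixels"]
            pts=np.argwhere(m)[:,::-1].astype(float)
            if len(pts)<20: continue
            w=unproj(p,pts,.07)[:,:2]
            rc=cv2.minAreaRect(w.astype(np.float32)*1000)
            print(t,round(r["p"],2),np.round(r["centre"]),m.sum(),unproj(p,r["centre"],.07)[0][:2].round(3),[np.round(a,1) for a in rc], p["pixels"][m].mean(0).round())
E
```

```text
[0.23780031 0.60438357 0.23546402] [-1.79889928e+02  6.61881988e-03  1.58530188e+02] [ 0.01878069 -0.09076723  0.07298462] 0.014 0.0
scene [1.32804316 0.06181528 0.74821188] [-131.40394613    0.34133691   93.39578655]
long_mid 0.79 [242. 203.] 714 [ 0.602 -0.005] [array([588.2,  -6.9]), array([210.8,  39.6]), np.float64(14.8)] [84. 57. 33.]
medium_mid 0.7 [354. 185.] 453 [0.51  0.314] [array([512.3, 307.1]), array([ 37.1, 161.6]), np.float64(74.4)] [85. 56. 32.]
short_mid 0.97 [145. 257.] 591 [ 0.803 -0.222] [array([ 801.3, -213.3]), array([113.1,  40.5]), np.float64(30.2)] [159. 150.   6.]
short_mid 0.88 [153. 200.] 325 [ 0.604 -0.254] [array([ 601.1, -262.2]), array([ 36.7, 104.7]), np.float64(89.8)] [72. 45. 24.]
short_mid 0.81 [140. 169.] 257 [ 0.468 -0.331] [array([ 470.5, -327.2]), array([114. ,  35.4]), np.float64(12.6)] [ 38.  70. 130.]
long_chime 0.64 [242. 199.] 657 [ 0.588 -0.006] [array([586.2,  -7.1]), array([208.4,  36.9]), np.float64(16.0)] [82. 53. 30.]
long_chime 0.61 [241. 211.] 1271 [ 0.636 -0.006] [array([608.1,  -7.2]), array([249.2,  60.2]), np.float64(14.9)] [1
[... 2634 characters left out ...]
 47.7, 150.3]), np.float64(75.2)] [94. 59. 34.]
short_chime 0.98 [241. 161.] 532 [ 0.604 -0.2  ] [array([ 592.3, -195.5]), array([ 97.3, 151.8]), np.float64(3.7)] [106.  83.  55.]
short_chime 0.91 [279. 151.] 537 [ 0.47  -0.284] [array([ 466.7, -263.5]), array([103.5, 160.2]), np.float64(3.8)] [ 28.  61. 115.]
short_chime 0.9 [223. 145.] 468 [ 0.687 -0.319] [array([ 684.3, -308.8]), array([ 97.3, 177.7]), np.float64(4.4)] [ 15. 102.  96.]
bare_box 0.63 [264. 138.] 434 [ 0.534 -0.387] [array([ 513.6, -379.9]), array([131. , 144.6]), np.float64(2.0)] [145. 125.  91.]
bare_box 0.57 [244. 162.] 522 [ 0.592 -0.195] [array([ 594. , -195.5]), array([101.3, 151.8]), np.float64(3.7)] [106.  82.  55.]
```

View pics/scene.png

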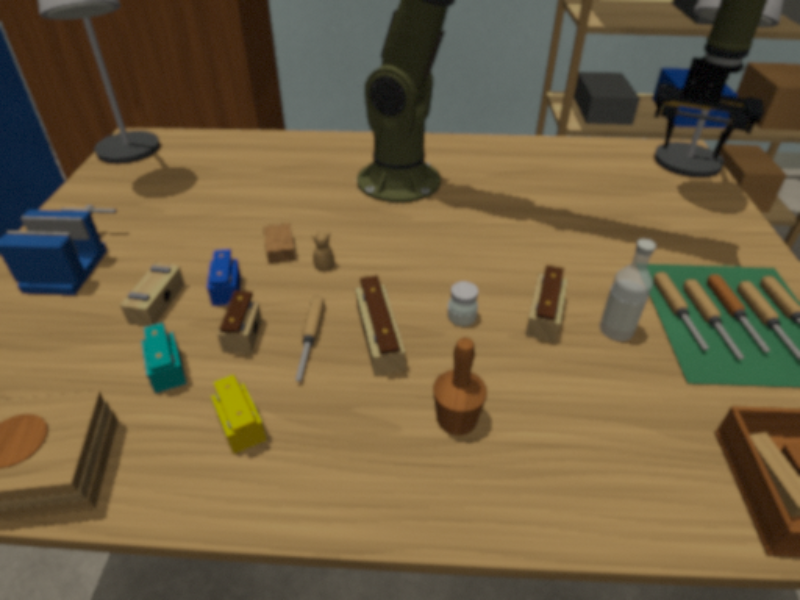

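View pics/side.png

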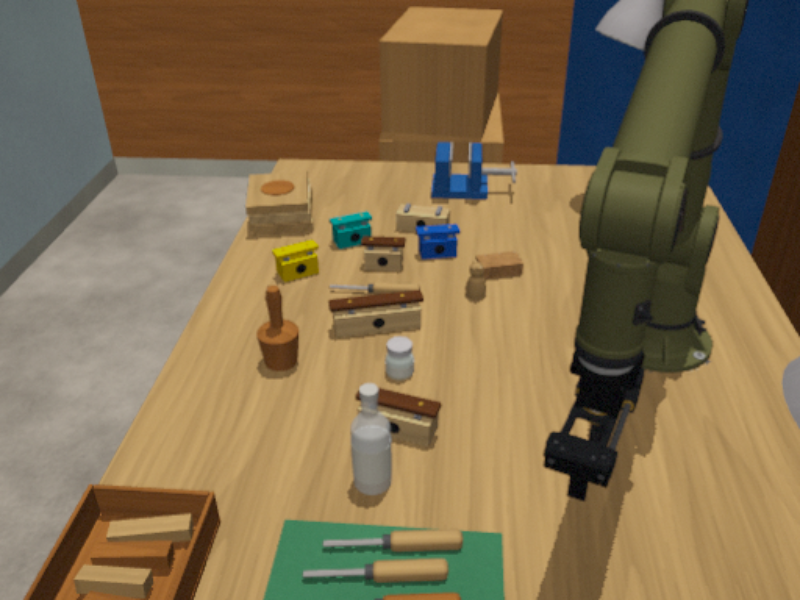

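The scene view shows three dark-brown bars at about (380,312) for the long one, (550,288) for the medium and (238,312) for the short. Four things fit the short chime's shape: brown (238,312), blue (223,272), turquoise (163,355) and yellow (238,410). The brown one is meant, since the other three colours are ruled out. I'll confirm that in a crop and locate the tall obstacles.

```bash
python3 - <<'E'
from h import *
for n in("scene","side"):
    p=eyes.read_camera(n)
    if n=="scene": cv2.imwrite("pics/crop.png",cv2.resize(p["pixels"][140:300,60:380,::-1],(800,400),interpolation=cv2.INTER_CUBIC))
    for t in("water_bottle","mallet","oil_jar","figure"):
        for r in models.cut_out(p,t)[:1]:
            pts=np.argwhere(r["pixels"])[:,::-1]; b=pts[:,1].max(); u=pts[pts[:,1]>=b-3][:,0].mean()
            print(n,t,round(r["p"],2),r["centre"],"base front",unproj(p,[u,b],0)[0][:2].round(3))
s=telemetry.get_obs(); print(R.from_euler('xyz',s["tool_rot"],degrees=True).as_matrix().round(3))
p=eyes.read_camera("wrist");print(p["origin"],p["orientation"])
E
```

```text
scene water_bottle 0.61 [403.0, 189.5] base front [0.569 0.436]
scene mallet 0.58 [296.0, 249.6] base front [0.793 0.133]
scene oil_jar 0.67 [295.4, 193.5] base front [0.542 0.148]
scene figure 0.7 [208.1, 160.9] base front [ 0.383 -0.142]
side water_bottle 0.69 [238.5, 289.6] base front [0.54  0.466]
side mallet 0.78 [178.5, 216.0] base front [0.762 0.162]
side oil_jar 0.77 [254.3, 231.0] base front [0.521 0.173]
side figure 0.72 [301.6, 179.8] base front [ 0.374 -0.127]
[[-0.931  0.366  0.   ]
 [ 0.366  0.931 -0.   ]
 [-0.     0.    -1.   ]]
[0.17599704 0.62962997 0.38458421] [1.65753868e+02 5.49783022e-02 6.85271520e+01]
```

View pics/crop.png

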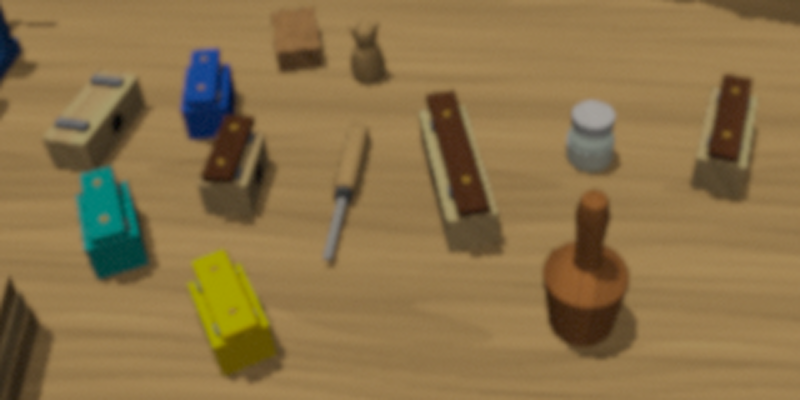

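The crop confirms it: the brown short chime with two pins is at crop (235,150). The blue, turquoise and yellow ones are the decoys. First I'll close the fingers, turn to yaw 90 and travel above the long chime.

Call:
{"op": "drive_tool", "data": {
  "angular": [
    [0,0,0.149],
    [0,0,0.149],
    [0,0,0.149],
    [0,0,0.149],
    [0,0,0.149],
    [0,0,0.149],
    [0,0,0.149],
    [0,0,0.149],
    [0,0,0],
    [0,0,0]
  ],
  "delta_pos": [
    [0,0,0],
    [0,0,0],
    [0,0,0],
    [0,0,0],
    [0,0,0],
    [0,0,0],
    [0,0,0],
    [0,0,0],
    [0,0,0],
    [0,0,0]
  ],
  "gripper": [0,0,0,0,0,0,0,0,0,0]
}}

```text
time_s: 2.35
tool_pos: [0.2379, 0.6049, 0.2366]
tool_rot: [180.0, -0.0, 90.4]
force: [0.1, 0.4, -0.0]
grip_width: 0.0153
grasp_force: 0.0
```

Call:
{"op": "drive_tool", "data": {
  "angular": [
    [0,0,0],
    [0,0,0],
    [0,0,0],
    [0,0,0],
    [0,0,0],
    [0,0,0],
    [0,0,0],
    [0,0,0],
    [0,0,0],
    [0,0,0],
    [0,0,0],
    [0,0,0],
    [0,0,0],
    [0,0,0],
    [0,0,0],
    [0,0,0],
    [0,0,0],
    [0,0,0],
    [0,0,0],
    [0,0,0]
  ],
  "delta_pos": [
    [-1,0.6,0],
    [-2,1.2,0],
    [-3.2,1.8,0],
    [-3.5,2,0],
    [-3.5,2,0],
    [-3.5,2,0],
    [-3.5,2,0],
    [-3.5,2,0],
    [-3.5,2,0],
    [-3.5,2,0],
    [-3.5,2,0],
    [-3.5,2,0],
    [-3.5,2,0],
    [-3.5,2,0],
    [-3.5,2,0],
    [-3.5,2,0],
    [-3.2,1.8,0],
    [-2.2,1.2,0],
    [-1,0.6,0],
    [0,0,0]
  ],
  "gripper": [0,0,0,0,0,0,0,0,0,0,0,0,0,0,0,0,0,0,0,0]
}}

```text
time_s: 4.35
tool_pos: [0.5724, 0.0232, 0.2366]
tool_rot: [-180.0, 0.0, 90.1]
force: [-0.0, -0.7, -0.3]
grip_width: 0.0004
grasp_force: 0.0
```

```bash
cat > w.py <<'E'
from h import *
import sys
s=telemetry.get_obs(); print(s["tool_pos"].round(4),s["tool_rot"].round(2),s["force"].round(2),s["time_s"])
p=eyes.read_camera("wrist"); print(p["origin"].round(3))
im=p["pixels"][:,:,::-1].copy()
for t in sys.argv[2:]:
    for r in models.cut_out(p,t)[:2]:
        pts=np.argwhere(r["pixels"])[:,::-1].astype(float)
        rc=cv2.minAreaRect(unproj(p,pts,.07)[:,:2].astype(np.float32)*1000)
        print(t,round(r["p"],2),np.round(r["centre"]),[np.round(a,1) for a in rc],p["pixels"][r["pixels"]].mean(0).round())
cv2.imwrite(f"pics/{sys.argv[1]}.png",im)
E
python3 w.py w1 long_mid short_mid medium_mid
```

```text
[0.5724 0.0232 0.2366] [-1.800e+02  2.000e-02  9.008e+01] [-0.03 -0.68 -0.28] 4.35
[0.573 0.09  0.385]
long_mid 0.64 [295. 198.] [array([586.1,  -4.8]), array([193.6,  38.6]), np.float64(14.6)] [119.  77.  49.]
short_mid 0.64 [436. 380.] [array([ 780.5, -222.9]), array([10.7, 76.4]), np.float64(89.9)] [196. 192.  54.]
short_mid 0.58 [285. 192.] [array([584.6,   3.2]), array([190.7,  60.4]), np.float64(15.5)] [136. 105.  73.]
```

View pics/w1.png

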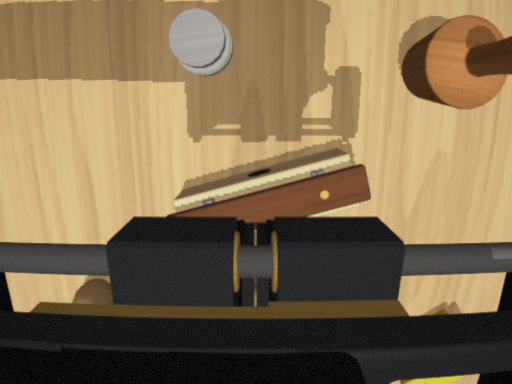

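The wrist view shows the long bar from (170,215) to (370,185), with its near part hidden by the fingers. The bar is centred at about (0.587, -0.006), which matches the scene estimate. Jar (200,40) and mallet (460,60) are clear.

Call:
{"op": "drive_tool", "data": {
  "angular": [
    [0,0,0],
    [0,0,0],
    [0,0,0],
    [0,0,0],
    [0,0,0],
    [0,0,0],
    [0,0,0],
    [0,0,0],
    [0,0,0],
    [0,0,0]
  ],
  "delta_pos": [
    [-1,0.5,0],
    [-1.4,0.7,0],
    [-0.5,0.25,1],
    [0,0,2.5],
    [0,0,3],
    [0,0,3],
    [0,0,2.5],
    [0,0,1.5],
    [0,0,0.9],
    [0,0,0]
  ],
  "gripper": [0,0,0,0,0,0,0,0,0,0]
}}

```text
time_s: 5.55
tool_pos: [0.5864, -0.0036, 0.0916]
tool_rot: [-179.9, 0.0, 90.2]
force: [0.0, 0.9, -0.2]
grip_width: 0.0008
grasp_force: 0.0
```

Call:
{"op": "drive_tool", "data": {
  "angular": [
    [0,0,0],
    [0,0,0],
    [0,0,0],
    [0,0,0],
    [0,0,0],
    [0,0,0]
  ],
  "delta_pos": [
    [0,0,0.3],
    [0,0,0.3],
    [0,0,0.2],
    [0,0,0.15],
    [0,0,0.15],
    [0,0,0]
  ],
  "gripper": [0,0,0,0,0,0]
}}

```text
time_s: 6.15
tool_pos: [0.5874, -0.0037, 0.082]
tool_rot: [179.9, -0.0, 90.2]
force: [0.4, -0.2, 2.8]
grip_width: 0.0002
grasp_force: 1.5
```

It reads 2.8 N, about 2 mm down. I'll press slightly deeper for margin, then come off.

Call:
{"op": "drive_tool", "data": {
  "angular": [
    [0,0,0],
    [0,0,0]
  ],
  "delta_pos": [
    [0,0,0.1],
    [0,0,0]
  ],
  "gripper": [0,0]
}}

```text
time_s: 6.35
tool_pos: [0.5874, -0.0037, 0.081]
tool_rot: [179.9, -0.0, 90.2]
force: [-0.5, 0.4, 4.8]
grip_width: 0.0003
grasp_force: 2.0
```

Call:
{"op": "drive_tool", "data": {
  "angular": [
    [0,0,0],
    [0,0,0],
    [0,0,0],
    [0,0,0],
    [0,0,0],
    [0,0,0],
    [0,0,0],
    [0,0,0],
    [0,0,0],
    [0,0,0]
  ],
  "delta_pos": [
    [0,0,-0.3],
    [0,0,-0.7],
    [0,0,-1.5],
    [0,0,-2.5],
    [0,0,-3],
    [0,0,-3],
    [0,0,-2.5],
    [0,0,-1.5],
    [0,0,-0.5],
    [0,0,0]
  ],
  "gripper": [0,0,0,0,0,0,0,0,0,0]
}}

```text
time_s: 7.35
tool_pos: [0.5869, -0.0037, 0.2358]
tool_rot: [180.0, -0.0, 90.2]
force: [0.5, -0.4, -0.3]
grip_width: 0.0001
grasp_force: 0.0
```

Call:
{"op": "drive_tool", "data": {
  "angular": [
    [0,0,0],
    [0,0,0],
    [0,0,0],
    [0,0,0],
    [0,0,0],
    [0,0,0],
    [0,0,0],
    [0,0,0],
    [0,0,0],
    [0,0,0],
    [0,0,0],
    [0,0,0],
    [0,0,0],
    [0,0,0]
  ],
  "delta_pos": [
    [1,-0.2,0],
    [2,-0.5,0],
    [2.5,-0.7,0],
    [2.5,-0.7,0],
    [2.5,-0.7,0],
    [2.5,-0.7,0],
    [2.5,-0.7,0],
    [2.5,-0.7,0],
    [2.5,-0.7,0],
    [2.5,-0.7,0],
    [2.5,-0.7,0],
    [2,-0.5,0],
    [1,-0.2,0],
    [0,0,0]
  ],
  "gripper": [0,0,0,0,0,0,0,0,0,0,0,0,0,0]
}}

```text
time_s: 8.75
tool_pos: [0.5074, 0.2827, 0.2342]
tool_rot: [-179.9, 0.1, 90.4]
force: [0.5, -0.6, -0.6]
grip_width: 0.0007
grasp_force: 0.0
```

```bash
python3 w.py w2 medium_mid water_bottle
```

```text
[0.5074 0.2827 0.2342] [-1.7989e+02  6.0000e-02  9.0420e+01] [ 0.51 -0.58 -0.56] 8.75
[0.507 0.35  0.382]
medium_mid 0.63 [256. 149.] [array([509.4, 307.5]), array([ 37. , 148.9]), np.float64(74.5)] [94. 60. 37.]
water_bottle 0.8 [292.  20.] [array([545. , 416.8]), array([72.4, 40.6]), np.float64(1.3)] [145. 141. 131.]
```

View pics/w2.png

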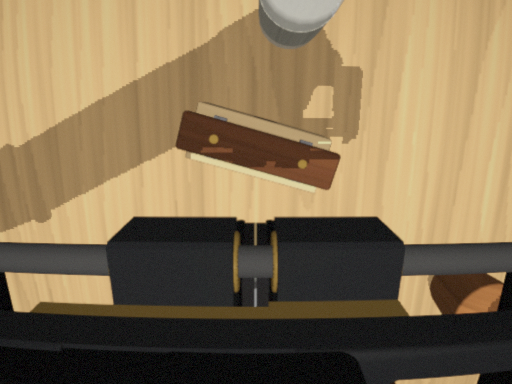

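The wrist view shows the whole medium bar from (180,115) to (340,180), centred at (0.510, 0.309). The bottle at (300,10) is clear of the gripper body by about 5 cm. Tapping now.

Call:
{"op": "drive_tool", "data": {
  "angular": [
    [0,0,0],
    [0,0,0],
    [0,0,0],
    [0,0,0],
    [0,0,0],
    [0,0,0],
    [0,0,0],
    [0,0,0],
    [0,0,0],
    [0,0,0]
  ],
  "delta_pos": [
    [1,0.1,0],
    [1,0.1,0],
    [0.4,0,1],
    [0,0,2.5],
    [0,0,3],
    [0,0,3],
    [0,0,2.5],
    [0,0,1.5],
    [0,0,0.7],
    [0,0,0]
  ],
  "gripper": [0,0,0,0,0,0,0,0,0,0]
}}

```text
time_s: 9.9
tool_pos: [0.5104, 0.3049, 0.0929]
tool_rot: [-179.9, 0.0, 90.2]
force: [0.9, 1.3, 0.5]
grip_width: 0.0005
grasp_force: 0.0
```

Call:
{"op": "drive_tool", "data": {
  "angular": [
    [0,0,0],
    [0,0,0],
    [0,0,0],
    [0,0,0],
    [0,0,0],
    [0,0,0]
  ],
  "delta_pos": [
    [0,0,0.3],
    [0,0,0.3],
    [0,0,0.2],
    [0,0,0.15],
    [0,0,0.1],
    [0,0,0]
  ],
  "gripper": [0,0,0,0,0,0]
}}

```text
time_s: 10.5
tool_pos: [0.5109, 0.3051, 0.0834]
tool_rot: [180.0, -0.0, 90.2]
force: [0.8, 0.4, 1.5]
grip_width: 0.0001
grasp_force: 0.8
```

Call:
{"op": "drive_tool", "data": {
  "angular": [
    [0,0,0],
    [0,0,0],
    [0,0,0]
  ],
  "delta_pos": [
    [0,0,0.15],
    [0,0,0.1],
    [0,0,0]
  ],
  "gripper": [0,0,0]
}}

```text
time_s: 10.8
tool_pos: [0.5109, 0.3052, 0.0809]
tool_rot: [180.0, -0.0, 90.2]
force: [-0.3, -0.2, 4.0]
grip_width: 0.0004
grasp_force: 2.0
```

Call:
{"op": "drive_tool", "data": {
  "angular": [
    [0,0,0],
    [0,0,0],
    [0,0,0],
    [0,0,0],
    [0,0,0],
    [0,0,0],
    [0,0,0],
    [0,0,0],
    [0,0,0],
    [0,0,0]
  ],
  "delta_pos": [
    [0,0,-0.3],
    [0,0,-0.7],
    [0,0,-1.5],
    [0,0,-2.5],
    [0,0,-3],
    [0,0,-3],
    [0,0,-2.5],
    [0,0,-1.5],
    [0,0,-0.5],
    [0,0,0]
  ],
  "gripper": [0,0,0,0,0,0,0,0,0,0]
}}

```text
time_s: 11.8
tool_pos: [0.5107, 0.305, 0.2359]
tool_rot: [180.0, -0.0, 90.2]
force: [0.4, 0.3, -0.3]
grip_width: 0.0005
grasp_force: 0.0
```

Call:
{"op": "drive_tool", "data": {
  "angular": [
    [0,0,0],
    [0,0,0],
    [0,0,0],
    [0,0,0],
    [0,0,0],
    [0,0,0],
    [0,0,0],
    [0,0,0],
    [0,0,0],
    [0,0,0],
    [0,0,0],
    [0,0,0],
    [0,0,0],
    [0,0,0],
    [0,0,0],
    [0,0,0],
    [0,0,0],
    [0,0,0],
    [0,0,0],
    [0,0,0]
  ],
  "delta_pos": [
    [-1,0.2,0],
    [-2,0.3,0],
    [-3.3,0.5,0],
    [-3.5,0.5,0],
    [-3.5,0.5,0],
    [-3.5,0.5,0],
    [-3.5,0.5,0],
    [-3.5,0.5,0],
    [-3.5,0.5,0],
    [-3.5,0.5,0],
    [-3.5,0.5,0],
    [-3.5,0.5,0],
    [-3.5,0.5,0],
    [-3.5,0.5,0],
    [-3.5,0.5,0],
    [-3.5,0.5,0],
    [-3.2,0.5,0],
    [-2,0.3,0],
    [-1,0.2,0],
    [0,0,0]
  ],
  "gripper": [0,0,0,0,0,0,0,0,0,0,0,0,0,0,0,0,0,0,0,0]
}}

```text
time_s: 13.8
tool_pos: [0.5963, -0.2773, 0.2348]
tool_rot: [-179.9, 0.0, 90.0]
force: [-0.5, -0.0, -1.2]
grip_width: 0.0007
grasp_force: 0.0
```

```bash
python3 w.py w3 short_mid
```

```text
[ 0.5963 -0.2773  0.2348] [-1.799e+02  4.000e-02  9.000e+01] [-0.53 -0.02 -1.21] 13.8
[ 0.597 -0.21   0.383]
short_mid 0.94 [249. 163.] [array([ 595.7, -263. ]), array([104. ,  37.2]), np.float64(0.2)] [102.  66.  41.]
short_mid 0.83 [109. 222.] [array([ 468.5, -324. ]), array([106.4,  29. ]), np.float64(12.8)] [ 59. 108. 182.]
```

View pics/w3.png

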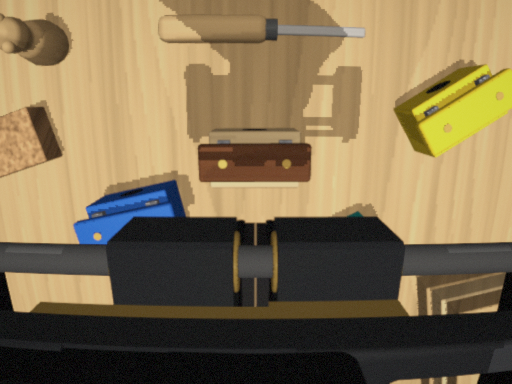

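The wrist view shows the brown short bar at (255,162), with the blue decoy (130,215) and the yellow one (455,110) off to the sides. It is centred at (0.597, -0.261). Tapping it.

Call:
{"op": "drive_tool", "data": {
  "angular": [
    [0,0,0],
    [0,0,0],
    [0,0,0],
    [0,0,0],
    [0,0,0],
    [0,0,0],
    [0,0,0],
    [0,0,0],
    [0,0,0],
    [0,0,0]
  ],
  "delta_pos": [
    [0.7,0.1,0],
    [0.7,0,0],
    [0.2,0,1],
    [0,0,2.5],
    [0,0,3],
    [0,0,3],
    [0,0,2.5],
    [0,0,1.5],
    [0,0,0.7],
    [0,0,0]
  ],
  "gripper": [0,0,0,0,0,0,0,0,0,0]
}}

```text
time_s: 14.9
tool_pos: [0.5988, -0.2582, 0.093]
tool_rot: [-179.9, -0.0, 90.3]
force: [-1.6, -0.5, -0.4]
grip_width: 0.0009
grasp_force: 0.0
```

Call:
{"op": "drive_tool", "data": {
  "angular": [
    [0,0,0],
    [0,0,0],
    [0,0,0],
    [0,0,0],
    [0,0,0],
    [0,0,0]
  ],
  "delta_pos": [
    [0,0,0.3],
    [0,0,0.3],
    [0,0,0.2],
    [0,0,0.15],
    [0,0,0.1],
    [0,0,0]
  ],
  "gripper": [0,0,0,0,0,0]
}}

```text
time_s: 15.5
tool_pos: [0.5992, -0.2588, 0.0833]
tool_rot: [180.0, 0.0, 90.2]
force: [1.3, -0.3, 1.0]
grip_width: 0.0006
grasp_force: 0.8
```

Call:
{"op": "drive_tool", "data": {
  "angular": [
    [0,0,0],
    [0,0,0],
    [0,0,0]
  ],
  "delta_pos": [
    [0,0,0.15],
    [0,0,0.1],
    [0,0,0]
  ],
  "gripper": [0,0,0]
}}

```text
time_s: 15.8
tool_pos: [0.5992, -0.2588, 0.0809]
tool_rot: [180.0, 0.0, 90.2]
force: [0.7, 0.3, 4.0]
grip_width: 0.0007
grasp_force: 2.0
```

Call:
{"op": "drive_tool", "data": {
  "angular": [
    [0,0,0],
    [0,0,0],
    [0,0,0],
    [0,0,0],
    [0,0,0],
    [0,0,0],
    [0,0,0],
    [0,0,0],
    [0,0,0],
    [0,0,0],
    [0,0,0],
    [0,0,0]
  ],
  "delta_pos": [
    [0,0,-0.3],
    [0,0,-0.7],
    [0,0,-1.5],
    [0,0,-2.5],
    [0,0,-3],
    [0,0,-3],
    [0,0,-2.5],
    [0,0,-1.5],
    [0,0,-0.5],
    [0,0,0],
    [0,0,0],
    [0,0,0]
  ],
  "gripper": [0,0,0,0,0,0,0,0,0,0,0,0]
}}

```text
time_s: 17.0
tool_pos: [0.5983, -0.2582, 0.234]
tool_rot: [-179.9, -0.0, 90.2]
force: [0.0, -0.8, -0.2]
grip_width: 0.0003
grasp_force: 0.0
```

```bash
python3 - <<'E'
from h import *
for n,t in(("scene","long_mid"),("scene","medium_mid"),("wrist","short_mid")):
    p=eyes.read_camera(n)
    for r in models.cut_out(p,t)[:1]:
        w=unproj(p,np.argwhere(r["pixels"])[:,::-1].astype(float),.07)[:,:2]
        print(t,[np.round(a,1) for a in cv2.minAreaRect(w.astype(np.float32)*1000)])
E
```

```text
long_mid [array([587.3,  -8. ]), array([214.2,  40.3]), np.float64(14.9)]
medium_mid [array([513., 307.]), array([ 36.9, 160.9]), np.float64(73.9)]
short_mid [array([ 438.8, -320.9]), array([45.8, 12.8]), np.float64(5.4)]
```

```bash
python3 -c "
from cell import env
print(env.sign_off())"
```

```text
the job is handed in; nothing more can be done
None
```

I tapped the long, then the medium, then the short chime, each about 3 mm down at 4–5 N and with the finger lifted clear in between, and handed the job in at about 17 s; a last look found the long and medium chimes where they were, but the check on the short one picked out a blue look-alike, so its position is unconfirmed.

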